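Close the filler of the frame press's hydraulic pack

ROBOT

A 6-joint arm with a two-finger parallel gripper is mounted at the origin on the work surface. World frame = base frame: x ahead of the robot, y to its left, z up, the work surface at z = 0. Lengths are in m, angles in rad, forces in N, time in s.
With the tool pointing down it reaches from about 0.3 to 1 m from the base axis. Payload 5.1 kg.
Tool frame: the origin (TCP) lies on the centre line of the jaws, within the pads' length; the fingertips stand 17 mm ahead of it and the grasp point (between the pads) lies 2 mm behind it (ctrl.nose_length is the distance from the TCP to the fingertips, in m); z points along the fingers, y is the line along which they close (so a half turn about z gives the same grasp; the last joint's range is limited). The gripper opens to 95 mm and grips with 3 to 60 N. Pads are 20 mm wide; open, the fingers measure 119 mm over their backs; the gripper's body (75 mm by 180 mm) begins 59 mm behind the grasp point.
Start: joints at [-1.312, 0.124, 1.65, -0, 1.367, -0.083], TCP at [0.218, -0.612, 0.232] pointing down, gripper open.
Joint ranges: [-2.61, 2.61], [-1.02, 2.33], [0.03, 2.71], [-1.35, 4.49], [0.32, 2.68], [-2.91, 2.91]. Speed limits (rad/s): [2.57, 2.57, 3.14, 3.14, 3.14, 3.14].

INTERFACE

Orientations are given as a rotation vector (axis times angle).
In Python, from cell import ctrl gives the robot as it stands. Calls block until the motion is done:
- ctrl.move_pose(position, orientation): joint-space move of the TCP to a pose.
- ctrl.move_linear(position, speed=0.15, ori=None): straight line of the TCP; ori=None keeps the orientation; speed is the mean speed in m/s.
- ctrl.set_joints(angles): joint-space move.
- ctrl.grip(opening, f_grip=None): finger opening in m; f_grip is the grip in N (None keeps the last); returns when the fingers have stopped.
- ctrl.pause(seconds).
- ctrl.inverse_kinematics(position, orientation): joint angles nearest the present ones, or None.
- ctrl.get_obs(): the state.
- ctrl.grab_frame(name): name is "scene" or "top" or "wrist"; returns (picture, depth): 400x640x3 uint8, red, green, blue; 400x640 float32, m along the optical axis (not along the pixel's ray), 0 where there is no reading.
- ctrl.get_calibration(name): a dict with "fx", "fy", "cx", "cy" (pixels), "k1" (the pictures are not rectified: a ray, as slopes to the right and down, at radius r is drawn at 1 + k1 r^2 times it, then the intrinsics apply), "R" (3x3) and "t" (3): a world point X has camera coordinates R X + t. Camera axes: x right, y down, z forward; pixel columns grow to the right and rows downward; lengths in m; the calibration is good to about 2 mm. A picture is of the moment at which its call begins: read the wrist's pose just before it. get_calibration takes no time and is no camera call; for the wrist camera it gives the pose at the moment of the call.
A pose or a line that the arm cannot do raises ctrl.PlanningError and nothing moves.
- ctrl.close_job(): hands the job in; it is judged then, once.
The state is a dict: "clock": time; "q": joint angles; "joint_velocities": joint speeds; "joint_efforts": joint torques, N m; "ee_pos": TCP position; "eef_rot": TCP orientation; "contact_force": force on the tool from outside, world axes, zero at the start; "wrist_torque": the same for the moment, N m; "grip_width": finger opening in m; "grip_force": force on a finger pad.
Only numpy, scipy, OpenCV 4.12 (cv2) and the standard library are available. Lean on these libraries where they do the work, as an engineer would, in place of code of your own. Each camera call takes 0.05 s, during which the arm holds its last target. There are 200 camera calls.

TASK

The hydraulic pack of our frame press has been topped up: set the brass strainer fully down in its seat in the filler neck and let go of it, then put the steel breather cap on with its padlock eye at the red mark, push it down against the sprung seal and turn it clockwise, nearly a quarter turn, to the stop, where its eye lies over the neck's eye. Finish holding the cap there, still gripped, turned to the stop and pressed right down, so that I can put the padlock through. Leave the padlock, oil bottle, wrench and pine slat where they are.

Things in the scene. Friction and masses are not known exactly. Their poses are not given: they have to be found in the camera images.
- unit: Blue hydraulic pack, fixed to the bench. Origin on the bench right below the filler neck; z up, x away from the robot at yaw 0. From the origin the tank (lid 155 mm high) reaches 95 mm to either side in x, 70 mm towards +y and 190 mm towards -y; further on towards -y lie the valve block (193 mm high) and the motor (183 mm high), to -450 mm.
- neck (a point): Centre of the filler neck's mouth, on its axis, 181 mm above the bench (axes as the unit). The neck is an upright aluminium tube, 57 mm outside diameter. In its mouth is a bayonet lip 4 mm thick with a 38 mm round opening and two slots, about 14 mm wide, for the cap's tongues: one at the red mark, one opposite. Under the lip the tongues turn clockwise only, 80 degrees, to a stop.
- seat (a point): Centre of the floor of the strainer's round seat inside the neck, 17 mm below the mouth: 38 mm wide and 3 mm deep for the rim, with a 31 mm hole for the basket.
- neck_eye (a point): Centre of the neck's padlock eye, on top of a lug 4 mm thick that sticks out of the neck: 38 mm from the neck's axis, 4 mm below the mouth, 40 degrees clockwise (from above) from the unit's x axis.
- start_mark (a point): Point at mouth height, 33 mm out from the neck's axis, above the red mark. The cap's eye must point this way when the cap is put in: 40 degrees counter-clockwise (from above) from the unit's x axis, that is 80 degrees counter-clockwise from the neck's eye.
- seal (a joint): Travel (m) of the sprung black seal ring (57 mm outside, 51 mm inside diameter) 7 mm above the mouth when free (0), pushed down by the cap shell's lower edge, to 0.007 when that edge meets the mouth. It pushes back with 4 N at first, 14 N fully down: pressing right down takes about 15 N. The tongues can turn under the lip only beyond 0.004; a turned cap that is not pressed springs back to 0.004.
- cap_center (a point): Centre of the steel breather cap, on its axis: 31 mm above its foot, 18 mm above the shell's lower edge. Shell 60 mm diameter, 48 mm high, hollow; cap 62 mm high, 0.22 kg, standing on its plug. x points to its eye (red line on top), z up. Grip across the shell, 0 to 8 mm above this point (lower meets the neck), at right angles to the eye. When pressed right down it is 18 mm above the mouth.
- cap_foot (a point): Centre of the foot of the cap's plug (axes as the cap). The plug is 33 mm in diameter, 13 mm long, below the shell's edge. Two brass tongues, 8.5 mm wide, reach 22.5 mm from the axis, 7 to 11 mm below the shell's edge: one under the eye, one opposite.
- cap_eye (a point): Centre of the cap's padlock eye, on the lower face of a lug 5 mm thick and 15 mm wide at the shell's lower edge, 38 mm from the cap's axis.
- strainer_center (a point): Centre of the strainer, on its axis, 31.5 mm above its foot. Brass basket 28 mm diameter, 22 mm deep; round rim above it, 35 mm diameter, 3 mm thick; 8 mm stem and a black knob on top; 63 mm high, 0.07 kg. It stands upright on the bench; z up. When seated this point is 7.5 mm below the mouth of the neck.
- strainer_knob (a point): The strainer's black knob, 12 mm diameter, on the axis, 56 mm above the foot; the knob reaches from 45 to 63 mm above the foot. Grip it here, fingertips not more than 9 mm below this point, or they meet the seal ring. When seated this point is 17 mm above the mouth of the neck.
- padlock: Bystander: open brass padlock lying on the bench, about 60 x 42 x 20 mm. Leave it.
- oil: Bystander: yellow oil bottle, 80 mm diameter, 200 mm high, standing; origin at its foot. Leave it.
- wrench: Bystander: steel wrench, 160 mm long, lying on the bench. Leave it.
- slat: Bystander: pine slat, 50 x 150 x 18 mm, lying on the bench. Leave it.
Things that resemble listed ones, but are neither listed nor needed, are in the scene too. What is shaped like the part that bears strainer_center but green, pink or purple is not meant.

How it is judged:
On the way, in this order (a step that is already met when the one before it is completed fails the run):
1. the strainer stands in its seat in the neck, let go, with the cap not yet on (horizontal distance between strainer_center and neck below 0.003 m and z of strainer_center in the frame of neck below -0.006 m and angle between strainer_center's own z axis and vertical below 0.1 rad and contact force between the fingers and strainer below 0.1 N and distance between cap_center and neck above 0.05 m), for 0.2 s.
2. the cap is pushed in at the red mark, its tongues below the lip, the seal pressed down (value of joint seal above 0.004 m and horizontal distance between cap_center and neck below 0.004 m and z of cap_center in the frame of neck below 0.0215 m and horizontal distance between cap_eye and neck_eye above 0.012 m), for 0.05 s.
At the end, for the whole second after the job is handed in: Strainer in its seat (within 3 mm of the axis, down to 1.5 mm). Cap on the neck within 3 mm, upright and at rest, its eye within 6 mm (from above) of the neck's eye, gripped (over 3 N) and still pressed: seal at least 4.8 mm down of 7 (the bayonet alone keeps 4), through the last second (horizontal distance between each of cap_center, strainer_center and neck below 0.003 m and z of cap_center in the frame of neck below 0.0202 m and value of joint seal above 0.0048 m and horizontal distance between cap_eye and neck_eye below 0.006 m and angle between cap_center's own z axis and vertical below 0.06 rad and contact force between the fingers and cap above 3 N and linear speed of cap below 0.02 m/s and z of strainer_center in the frame of neck below -0.006 m and angle between strainer_center's own z axis and vertical below 0.1 rad); the arm keeps its last pose, push and grip.
It fails at once if the padlock is moved by more than 3 cm (distance of padlock from where it was at the start of the episode above 0.03 m).
It fails at once if the oil bottle is moved by more than 3 cm or tipped (distance of oil from where it was at the start of the episode above 0.03 m or angle between oil's own z axis and vertical above 0.4 rad).
It fails at once if the wrench is moved by more than 3 cm (distance of wrench from where it was at the start of the episode above 0.03 m).
It fails at once if the pine slat is moved by more than 3 cm (distance of slat from where it was at the start of the episode above 0.03 m).
It also fails if it takes over 72 s, if anything falls off the work surface, if the arm or the gripper's body presses on something with over 40 N, if the wrist force passes 120 N, or if a joint passes its speed limit or range.

## Working session

There is one attempt and no reset: what is moved stays moved. The work goes in short steps, each a Python script; the robot and the scene stay as the last script left them, time stands still between calls to the robot, and variables do not carry over. Pictures are saved under pics/ and viewed, at most 10 in all, crops included, and the job is handed in when it is done.

```bash
mkdir -p pics; ls
cat > h.py <<'E'
import numpy as np, cv2
from cell import ctrl
def grab(name,save=None):
    c=ctrl.get_calibration(name); im,d=ctrl.grab_frame(name)
    if save: cv2.imwrite('pics/'+save,im[:,:,::-1])
    return c,im,d
def K(c): return np.array([[c['fx'],0,c['cx']],[0,c['fy'],c['cy']],[0,0,1.]])
def slopes(c,uv):
    return cv2.undistortPoints(np.array(uv,float).reshape(-1,1,2),K(c),np.array([c['k1'],0,0,0,0.]))[:,0]
def rays(c,uv):
    s=slopes(c,uv); R=np.array(c['R']);t=np.array(c['t'])
    return -R.T@t, np.c_[s,np.ones(len(s))]@R
def onplane(c,uv,z):
    o,d=rays(c,uv); return o+d*((z-o[2])/d[:,2])[:,None]
def cloud(c,depth):
    v,u=np.mgrid[0:depth.shape[0],0:depth.shape[1]]
    s=slopes(c,np.c_[u.ravel(),v.ravel()]); z=depth.ravel()
    P=np.c_[s*z[:,None],z]
    X=(P-np.array(c['t']))@np.array(c['R'])
    X[z<=0]=np.nan
    return X.reshape(depth.shape+(3,))
def tri(c1,p1,c2,p2):
    o1,d1=rays(c1,[p1]);o2,d2=rays(c2,[p2]);d1=d1[0];d2=d2[0]
    A=np.c_[d1,-d2];s=np.linalg.lstsq(A,o2-o1,rcond=None)[0]
    a=o1+d1*s[0];b=o2+d2*s[1]; return (a+b)/2,np.linalg.norm(a-b)
E
python3 - <<'E'
from h import *
for n in ('scene','top','wrist'):
    c,im,d=grab(n,n+'0.png'); print(n,{k:np.round(v,3).tolist() for k,v in c.items()})
    np.savez('/tmp/'+n,im=im,d=d)
print(ctrl.get_obs())
E
```

```text
pics
scene {'fx': 482.689, 'fy': 482.689, 'cx': 316.561, 'cy': 197.352, 'k1': -0.007, 'R': [[-0.535, 0.845, -0.011], [0.698, 0.435, -0.569], [-0.476, -0.312, -0.822]], 't': [0.167, -0.369, 1.633]}
top {'fx': 422.647, 'fy': 422.647, 'cx': 321.035, 'cy': 198.548, 'k1': 0.036, 'R': [[0.013, -1.0, 0.003], [-0.997, -0.013, -0.07], [0.07, -0.003, -0.998]], 't': [0.145, 0.536, 1.072]}
wrist {'fx': 278.009, 'fy': 278.009, 'cx': 318.124, 'cy': 200.737, 'k1': -0.005, 'R': [[0.335, -0.942, -0.002], [-0.915, -0.326, 0.236], [-0.223, -0.078, -0.972]], 't': [-0.649, -0.026, 0.39]}
{'clock': 0.15, 'q': array([-1.31159188e+00,  1.24392677e-01,  1.65137016e+00, -3.15011128e-05,
        1.36744963e+00, -8.25755831e-02]), 'joint_velocities': array([-7.32668198e-04, -3.81478038e-05, -3.30792663e-03, -1.98531283e-03,
        2.97262130e-04,  1.64634783e-03]), 'joint_efforts': array([ 7.17078310e-04, -4.18189824e+01, -3.60472405e+01,  7.75522529e-02,
        4.69041103e-02, -1.06587277e-04]), 'ee_pos': array([ 0.21771719, -0.61196071,  0.23063936]), 'eef_rot': array([-3.09424255e+00, -5.33993526e-01,  2.72541014e-04]), 'contact_force': array([-0.77645391,  0.25499235, -0.70159306]), 'wrist_torque': array([ 0.00901244, -0.01337898, -0.00325567]), 'grip_force': 0.0, 'grip_width': 0.09534768215228694}
```

View pics/top0.png

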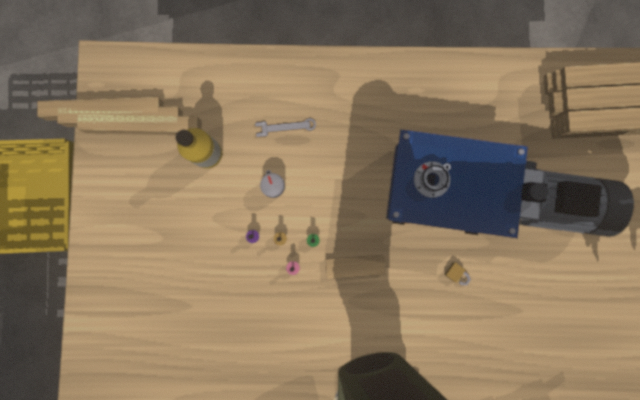

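View pics/scene0.png

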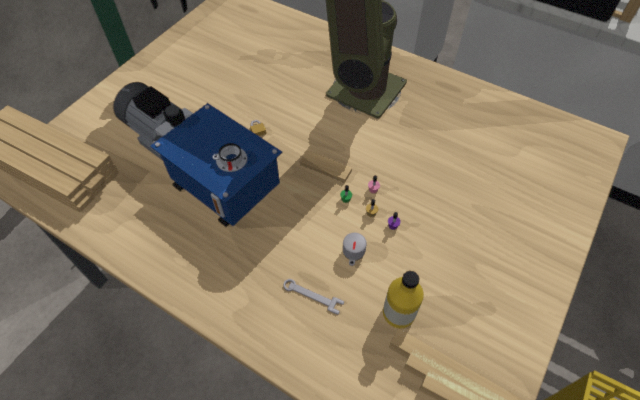

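The top view shows the brass strainer at (280,238), with purple, green and pink ones beside it. The cap is at (272,184) with its red line going up-left, the neck at (433,179), the red mark at (424,168) and the neck eye at (447,166). The scene view agrees: neck (230,155), cap (354,245), brass strainer (371,208).

Run:
```python
from h import *
ct=ctrl.get_calibration('top');cs=ctrl.get_calibration('scene');cw=ctrl.get_calibration('wrist')
for n,a,b in (('neck',(433,179),(230,152)),('cap',(271,182),(354,241)),('strknob',(281,240),(371,204))):
    print(n,tri(ct,a,cs,b))
for n,uv,z in (('capcore',(271,183),.062),('neck',(433,179),.181),('mark',(424,168),.181),('eye',(447,166),.177),('knob',(281,241),.06),('redline0',(268,176),.062)):
    print(n,onplane(ct,[uv],z)[0].round(3))
o=ctrl.get_obs(); R,_=cv2.Rodrigues(o['eef_rot'])
C=-cw['R'].T@cw['t']; print('cam in tool',R.T@(C-o['ee_pos']),'axes(rows=cam axes in tool)',(cw['R']@R).round(3))
```

```text
neck (array([ 0.5699974 , -0.09540778,  0.18174043]), np.float64(0.004910456422415601))
cap (array([0.57002791, 0.27604339, 0.06765807]), np.float64(7.449120360750654e-05))
strknob (array([0.42730968, 0.25078901, 0.03511993]), np.float64(0.0018355077636878676))
capcore [0.568 0.277 0.062]
neck [ 0.569 -0.093  0.181]
mark [ 0.593 -0.074  0.181]
eye [ 0.599 -0.125  0.177]
knob [0.425 0.249 0.06 ]
redline0 [0.586 0.284 0.062]
cam in tool [ 0.06635191  0.00032856 -0.15313404] axes(rows=cam axes in tool) [[ 0.     1.    -0.   ]
 [-0.972  0.    -0.236]
 [-0.236  0.     0.972]]
```

```bash
cat >> h.py <<'E'
def ori(deg):
    Rz=cv2.Rodrigues(np.array([0,0,np.deg2rad(deg)]))[0]
    return cv2.Rodrigues(Rz@np.diag([1.,-1,-1]))[0][:,0]
E
python3 - <<'E'
from h import *
import pickle
out={}
def shot(n,p,psi):
    ctrl.move_pose(np.array(p),ori(psi)); ctrl.pause(.15)
    c,im,d=grab('wrist',n+'.png'); out[n]=(c,im,d)
shot('n1',(.57,-.095,.30),-8);shot('n2',(.49,-.095,.30),-8)
shot('s1',(.425,.25,.17),20);shot('s2',(.365,.23,.17),20)
shot('c1',(.50,.26,.19),20);shot('c2',(.565,.277,.19),20)
pickle.dump(out,open('/tmp/o.pkl','wb'))
cut=lambda n:out[n][1][:,120:520][:,:,::-1]
cv2.imwrite('pics/m1.png',np.vstack([np.hstack([cut('n1'),cut('n2')])]))
cv2.imwrite('pics/m2.png',cv2.resize(np.vstack([np.hstack([cut('s1'),cut('s2')]),np.hstack([cut('c1'),cut('c2')])]),(600,600)))
print(ctrl.get_obs()['clock'])
E
```

```text
6.7667
```

View pics/m1.png

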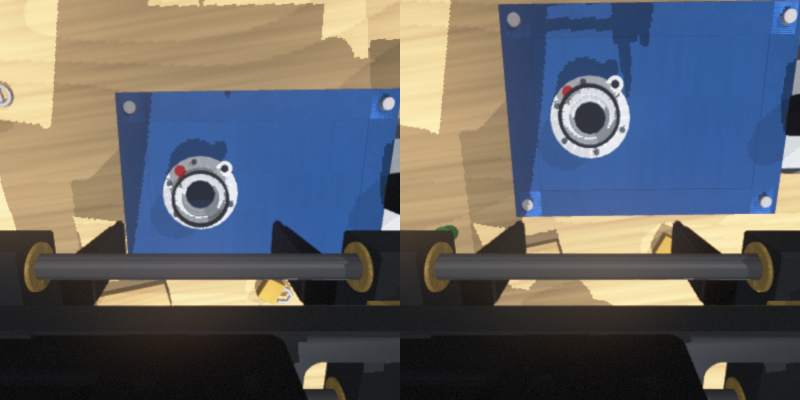

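View pics/m2.png

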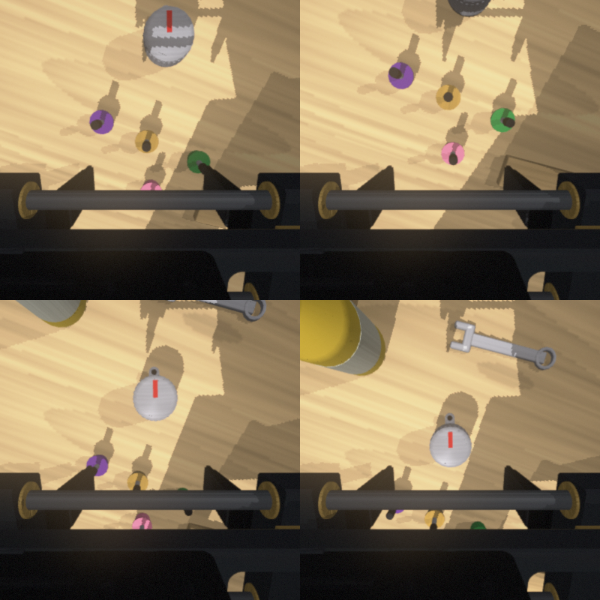

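The wrist views show:
- **Neck:** in n1 it is at about (200,193) in the left tile, with the red dot at (180,170) and the eye at (225,168).
- **Strainers:** in s1 brass is at (147,143) in the half-scale tile.
- **Cap:** the red line points straight up the picture, so the cap's yaw is about 20°.

```bash
cat > meas.py <<'E'
from h import *
from scipy.optimize import least_squares
def circ(P):
    f=lambda p:np.hypot(P[:,0]-p[0],P[:,1]-p[1])-p[2]
    m=P.mean(0); r=least_squares(f,[m[0],m[1],.03],loss='soft_l1',f_scale=.001); return r.x
def near(X,c,r): return np.hypot(X[...,0]-c[0],X[...,1]-c[1])<r
def blob(mask):
    n,l,s,ce=cv2.connectedComponentsWithStats(mask.astype(np.uint8))
    i=1+s[1:,4].argmax(); return ce[i],l==i,s[i,4]
E
python3 - <<'E'
from meas import *
import pickle; out=pickle.load(open('/tmp/o.pkl','rb'))
for n in('n1','n2'):
    c,im,d=out[n];X=cloud(c,d);hsv=cv2.cvtColor(im,cv2.COLOR_RGB2HSV)
    m=near(X,(.57,-.095),.034); z=X[m][:,2]
    print(n,np.histogram(z,np.arange(.12,.2,.004)))
    s=m&(X[...,2]>.1835); P=X[s]; 
    hull=cv2.convexHull(np.argwhere(s)[:,::-1].astype(np.int32))[:,0]
    zt=np.median(P[:,2]); Ph=onplane(c,hull,zt); print('seal',zt,circ(Ph[:,:2]))
    red=(hsv[...,1]>130)&((hsv[...,0]<8)|(hsv[...,0]>172))&near(X,(.57,-.095),.06)
    ce,l,a=blob(red); print('red',ce,a,np.nanmedian(X[l],0))
    e=near(X,(.57,-.095),.06)&(abs(X[...,2]-.177)<.004)&~near(X,circ(Ph[:,:2])[:2],.031)
    print('eye lug',X[e].mean(0),e.sum())
pts={}
for n in('s1','s2'):
    c,im,d=out[n];X=cloud(c,d);hsv=cv2.cvtColor(im,cv2.COLOR_RGB2HSV)
    m=near(X,(.425,.25),.03)
    k=m&(X[...,2]>.045)&(hsv[...,2]<110); print(n,'knob n',k.sum(),X[k].mean(0),np.percentile(X[k][:,2],[50,95]))
    t=k&(X[...,2]>.058); ce,l,a=blob(t); pts[n]=(c,ce); print('top',ce,a,X[l].mean(0))
    r=m&(abs(X[...,2]-.023)<.004); print('rim',circ(X[r][:,:2]),r.sum())
print('tri knob',tri(*pts['s1'],*pts['s2']))
for n in('c1','c2'):
    c,im,d=out[n];X=cloud(c,d);hsv=cv2.cvtColor(im,cv2.COLOR_RGB2HSV)
    s=near(X,(.568,.277),.05)&(X[...,2]>.058); ce,l,a=blob(s); zt=np.median(X[l][:,2])
    cn=max(cv2.findContours(l.astype(np.uint8),0,1)[0],key=len)[:,0]
    Q=circ(onplane(c,cn,zt)[:,:2]); print(n,'cap',zt,Q); pts[n]=(c,ce)
    red=s&(hsv[...,1]>120)&((hsv[...,0]<8)|(hsv[...,0]>172))
    _,l,a=blob(red); P=onplane(c,np.argwhere(l)[:,::-1],zt)[:,:2]; v=cv2.fitLine(P.astype(np.float32),1,0,.01,.01).ravel(); dd=P.mean(0)-Q[:2]
    print('yaw',np.rad2deg(np.arctan2(v[1],v[0])),np.rad2deg(np.arctan2(dd[1],dd[0])))
print('tri cap',tri(*pts['c1'],*pts['c2']))
E
```

```text
n1 (array([ 12,  17,  13,  14,  12,   6,   0,   0,   0, 266, 250, 376,  51,
        41, 163, 682, 376, 238,   0,   0]), array([0.12 , 0.124, 0.128, 0.132, 0.136, 0.14 , 0.144, 0.148, 0.152,
       0.156, 0.16 , 0.164, 0.168, 0.172, 0.176, 0.18 , 0.184, 0.188,
       0.192, 0.196, 0.2  ]))
seal 0.4016329612543555 [ 0.59680615 -0.09622752  0.03267556]
red [299.63095238 170.8452381 ] 84 [ 0.60026513 -0.08044805  0.1602035 ]
eye lug [ 0.5696175  -0.10706555  0.17896045] 374
n2 (array([  0,   0,   0,   0,   0,   0,   0,   0,   0, 504, 346, 468,  35,
        25, 128, 803, 400, 320,   0,   0]), array([0.12 , 0.124, 0.128, 0.132, 0.136, 0.14 , 0.144, 0.148, 0.152,
       0.156, 0.16 , 0.164, 0.168, 0.172, 0.176, 0.18 , 0.184, 0.188,
       0.192, 0.196, 0.2  ]))
seal 0.18787997177300644 [ 0.57303912 -0.09842538  0.0285033 ]
red [286.04166667  89.54166667] 48 [ 0.60286206 -0.07867943  0.15998538]
eye lug [ 0.59849279 -0.12592448  0.17705268] 246
s1 knob n 9573 [0.44963147 0.25847198 0.26785452] [0.2730657  0.28136311]
top [312.22988357 334.89417853] 7730 [0.44985894 0.25898002 0.2742168 ]
rim [0.43075541 0.25384035 0.01338034] 613
s2 knob n 109 [0.43192865 0.25464851 0.06290639] [0.0628727 0.0640674]
top [317.13761468 128.78899083] 109 [0.43192865 0.25464851 0.06290639]
rim [0.43229566 0.25424947 0.01301217] 749
tri knob (array([0.42945456, 0.25267356, 0.24863904]), np.float64(0.000762106947440013))
c1 cap 0.292492230455658 [0.52657355 0.26587952 0.0170034 ]
yaw 21.978287 22.837752925788745
c2 cap 0.29019445430257895 [0.58248137 0.28245786 0.03299532]
yaw 20.088678 20.66708870535922
tri cap (array([0.76292813, 0.36626736, 0.57987851]), np.float64(0.04696504088195246))
```

```bash
cat > m2.py <<'E'
from meas import *
def neck(c,im,d,g=(.573,-.098)):
    X=cloud(c,d);s=near(X,g,.034)&(abs(X[...,2]-.1875)<.004)
    _,s,_=blob(s)
    hull=cv2.convexHull(np.argwhere(s)[:,::-1].astype(np.int32))[:,0]
    zt=np.percentile(X[s][:,2],60); Q=circ(onplane(c,hull,zt)[:,:2]); print('seal z',zt,Q)
    lip=near(X,Q[:2],.026)&(abs(X[...,2]-.181)<.002); print(' mouth z',np.median(X[lip][:,2]))
    e=near(X,Q[:2],.046)&~near(X,Q[:2],.031)&(abs(X[...,2]-.177)<.004)
    v=X[e].mean(0)[:2]-Q[:2]; print(' eye ang',np.rad2deg(np.arctan2(v[1],v[0])),np.hypot(*v),e.sum()); 
    ux=np.argwhere(e)[:,::-1].mean(0); return Q,ux
def strainer(c,im,d,g=(.43,.253)):
    X=cloud(c,d);k=near(X,g,.02)&(abs(X[...,2]-.063)<.005)
    ce,l,a=blob(k); print('knob top',ce,a,X[l].mean(0)); return ce
def cap(c,im,d,g=(.568,.277)):
    X=cloud(c,d);hsv=cv2.cvtColor(im,cv2.COLOR_RGB2HSV)
    s=near(X,g,.05)&(abs(X[...,2]-.062)<.004); ce,l,a=blob(s); zt=np.median(X[l][:,2])
    hull=cv2.convexHull(np.argwhere(l)[:,::-1].astype(np.int32))[:,0]
    Q=circ(onplane(c,hull,zt)[:,:2]); print('cap top',zt,Q)
    red=s&(hsv[...,1]>120)&((hsv[...,0]<8)|(hsv[...,0]>172))
    rc,l,a=blob(red); P=onplane(c,np.argwhere(l)[:,::-1],zt)[:,:2]; v=cv2.fitLine(P.astype(np.float32),1,0,.01,.01).ravel(); dd=P.mean(0)-Q[:2]
    print(' yaw',np.rad2deg(np.arctan2(v[1],v[0])),np.rad2deg(np.arctan2(dd[1],dd[0]))); return rc
E
python3 - <<'E'
from m2 import *
import pickle; out=pickle.load(open('/tmp/o.pkl','rb'))
for f,a,b in((strainer,'s1','s2'),(cap,'c1','c2')):
    p,q=f(*out[a]),f(*out[b]); print('tri',tri(out[a][0],p,out[b][0],q))
_,p=neck(*out['n1']);_,q=neck(*out['n2']);print('tri eye',tri(out['n1'][0],p,out['n2'][0],q))
E
```

```text
knob top [315.26666667 195.65      ] 120 [0.43262011 0.25433114 0.06260727]
knob top [317.53488372 128.86821705] 129 [0.43198538 0.25428519 0.06287417]
tri (array([0.43205629, 0.25423645, 0.06005106]), np.float64(0.00015063197827512026))
cap top 0.06103081090154556 [0.56664331 0.27470837 0.02815004]
 yaw 21.95429 23.457966405737096
cap top 0.06098248770516964 [0.5673688  0.27494374 0.02798544]
 yaw 19.996035 23.900553909817848
tri (array([0.57753239, 0.27946569, 0.06294082]), np.float64(6.097159342299991e-05))
seal z 0.1879716335682502 [ 0.57322486 -0.09846909  0.02858243]
 mouth z 0.18095991531492173
 eye ang -47.27907590610099 0.03733856659609178 206
seal z 0.18810864262925697 [ 0.57302482 -0.0984307   0.02847874]
 mouth z 0.1809922729710833
 eye ang -47.19052422704071 0.037476993866751976 246
tri eye (array([ 0.59854237, -0.12592968,  0.17682704]), np.float64(2.582528606123482e-05))
```

Run:
```python
from m2 import *
p=np.array([.4322,.2543])
ctrl.grip(.045,f_grip=8)
ctrl.move_pose(np.r_[p,.12],ori(110)); ctrl.move_linear(np.r_[p,.0655],.1)
ctrl.grip(0,5); o=ctrl.get_obs(); print(o['grip_width'],o['grip_force'])
ctrl.grip(.03); 
ctrl.move_pose(np.r_[p,.0655],ori(20)); ctrl.grip(0,15); o=ctrl.get_obs(); print(o['grip_width'],o['grip_force'],o['ee_pos'])
ctrl.move_linear(np.r_[p,.2],.15); ctrl.pause(.2);o=ctrl.get_obs(); print(o['grip_width'],o['grip_force'],o['contact_force'])
n=np.array([.5731,-.0984]); Q=[]
for psi in(-7.2,82.8,172.8):
    a=np.deg2rad(psi); q=n-.08*np.array([np.cos(a),np.sin(a)])
    ctrl.move_pose(np.r_[q,.30],ori(psi)); ctrl.pause(.2)
    Q.append(neck(*grab('wrist','nn%d.png'%(psi+8)))[0])
print(ctrl.get_obs()['clock'],np.mean([Q[0],Q[2]],0))
cv2.imwrite('pics/m3.png',np.hstack([cv2.imread('pics/nn0.png')[:,120:520],cv2.imread('pics/nn180.png')[:,120:520]]))
```

```text
0.011855364296612787 4.99383732676506
0.011206492580834978 14.991706162691116 [0.43215746 0.25430324 0.06547121]
0.01124517636209477 14.991127699613571 [ 0.68280047  0.38646392 -0.29975723]
seal z 0.1880773457604211 [ 0.57304735 -0.09839764  0.02847312]
 mouth z 0.1809903474583914
 eye ang -47.2066155628075 0.037419285797364976 244
seal z 0.18807065016655355 [ 0.57317271 -0.09782283  0.0284866 ]
 mouth z 0.1809541214065016
 eye ang -47.251090418019295 0.037438999040780414 211
seal z 0.1880655874017651 [ 0.572591   -0.09767019  0.02848122]
 mouth z 0.18091874983170445
 eye ang -47.231286949287515 0.03726804585454283 212
19.0 [ 0.57281918 -0.09803392  0.02847717]
```

View pics/m3.png

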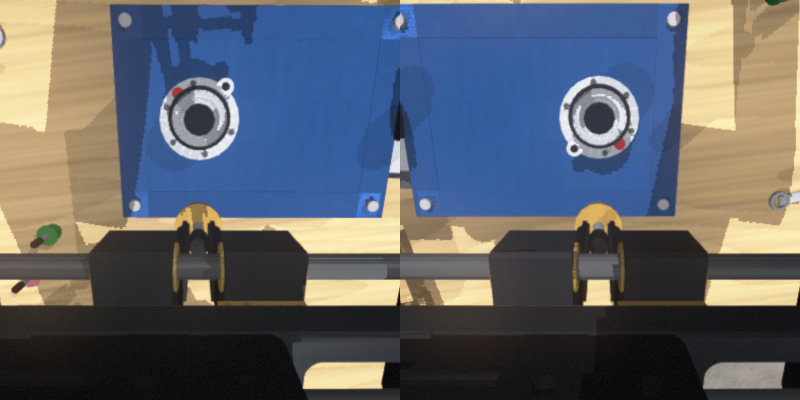

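Neck fixed at (0.5728, -0.0980), and the picture shows the strainer held upright at (198,215). I'll insert it now, watching the force.

Run:
```python
from h import *
n=np.array([.5728,-.0980])
ctrl.move_pose(np.r_[n,.30],ori(82.8)); ctrl.pause(.2); f0=ctrl.get_obs()['contact_force']; print(f0)
ctrl.move_linear(np.r_[n,.262],.1)
for z in np.arange(.258,.2065,-.004).tolist()+[.2075,.207]:
    ctrl.move_linear(np.r_[n,z],.05); o=ctrl.get_obs(); f=o['contact_force']-f0
    if abs(f).max()>2: print(round(z,4),f.round(1),o['ee_pos'].round(4))
    if f[2]>12: print('stop');break
ctrl.pause(.1);o=ctrl.get_obs();print(o['clock'],o['ee_pos'],(o['contact_force']-f0).round(2))
```

```text
[-0.29207477  0.70176212 -0.45237687]
0.207 [-1.4 -0.3  2.7] [ 0.5728 -0.098   0.2074]
24.9667 [ 0.57283858 -0.09801325  0.20743051] [-1.05 -0.62  2.95]
```

Run:
```python
from m2 import *
n=np.array([.5728,-.0980])
ctrl.grip(.035); ctrl.pause(.3); ctrl.move_linear(np.r_[n,.26],.12)
a=np.deg2rad(82.8); ctrl.move_pose(np.r_[n-.07*np.array([np.cos(a),np.sin(a)]),.28],ori(82.8)); ctrl.pause(.15)
c,im,d=grab('wrist','seat.png'); X=cloud(c,d)
m=near(X,n,.02)&(X[...,2]>.19)&(X[...,2]<.23); _,l,s=blob(m); print('knob top',X[l].mean(0),np.percentile(X[l][:,2],[50,90]),s)
r=near(X,n,.0185)&(X[...,2]<.181)&(X[...,2]>.15)&~near(X,n,.008); print(np.histogram(X[r][:,2],np.arange(.15,.183,.003)))
cv2.imwrite('pics/seatc.png',cv2.resize(im[60:240,220:420,::-1],None,fx=2.5,fy=2.5))
ctrl.grip(.09); print(ctrl.get_obs()['clock'])
```

```text
knob top [ 0.57341449 -0.09833927  0.20482052] [0.20485623 0.20566441] 178
(array([  0,   0,   0,   0, 140, 812,  73,   0,   0,   0]), array([0.15 , 0.153, 0.156, 0.159, 0.162, 0.165, 0.168, 0.171, 0.174,
       0.177, 0.18 ]))
28.125
```

View pics/seatc.png

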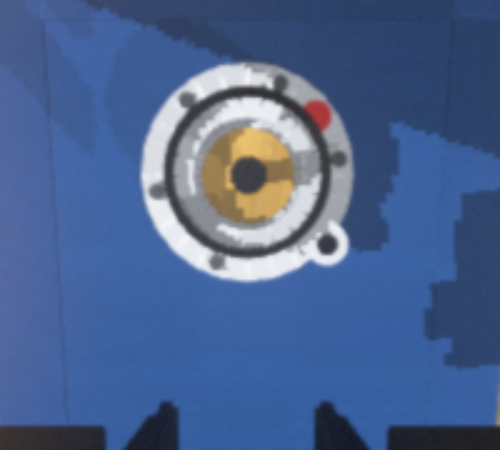

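Strainer is seated: knob top at 0.205 and rim top at about 0.167, concentric in the picture at (248,175). Next is the cap, with its yaw taken from the lug.

Run:
```python
from m2 import *
import pickle; out=pickle.load(open('/tmp/o.pkl','rb'))
p=np.array([.5671,.2751]); ys=[]
for n in('c1','c2'):
    X=cloud(out[n][0],out[n][2]); e=near(X,p,.048)&~near(X,p,.034)&(X[...,2]>.011)&(X[...,2]<.022)
    _,e,s=blob(e); v=X[e].mean(0)[:2]-p; ys.append(np.rad2deg(np.arctan2(v[1],v[0]))); print(s,ys,np.hypot(*v),np.median(X[e][:,2]))
yaw=np.mean(ys); assert 16<yaw<27
np.save('/tmp/yaw.npy',yaw)
ctrl.move_pose(np.r_[p,.13],ori(yaw)); ctrl.move_linear(np.r_[p,.034],.12)
ctrl.grip(0,40); o=ctrl.get_obs(); print(o['grip_width'],o['grip_force'])
ctrl.move_linear(np.r_[p,.20],.15); ctrl.pause(.2)
o=ctrl.get_obs(); print(o['clock'],o['grip_width'],o['grip_force'],o['contact_force'],o['ee_pos'])
c,im,d=grab('wrist','held.png'); X=cloud(c,d); P=X-o['ee_pos']
R=cv2.Rodrigues(o['eef_rot'])[0]; T=P@R
e=(T[...,0]>.034)&(T[...,0]<.048)&(abs(T[...,1])<.02)&(abs(T[...,2]-.018)<.008)
print('lug in tool',e.sum(),T[e].mean(0) if e.any() else '')
cv2.imwrite('pics/heldc.png',im[150:350,200:440,::-1])
```

```text
126 [np.float64(21.121306535541013)] 0.03858354563482829 0.018028167174926085
110 [np.float64(21.121306535541013), np.float64(20.784533772071796)] 0.03883888251226621 0.018080908191607244
0.059934417854992164 39.99961133755278
32.85 0.059349935196007536 39.99824478873052 [ 0.76009744  0.10804091 -2.83879683] [0.5666477  0.27491211 0.19877644]
lug in tool 360 [ 3.90284592e-02 -1.01614121e-05  1.63593827e-02]
```

View pics/heldc.png

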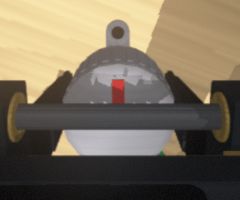

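The cap is held with its lug on the tool's x axis: (117,33) in the crop, and y = 0 in the tool frame. I'll go to the neck and press down at the red mark.

Run:
```python
from h import *
n=np.array([.5728,-.0980]); R=ori(32.8)
ctrl.move_pose(np.r_[n,.28],R); ctrl.pause(.3); o=ctrl.get_obs();f0=o['contact_force']; print(f0,o['ee_pos'])
ctrl.move_linear(np.r_[n,.222],.1)
for z in np.arange(.219,.196,-.0015):
    ctrl.move_linear(np.r_[n,z],.04); ctrl.pause(.05); o=ctrl.get_obs(); f=o['contact_force']-f0
    print(round(z,4),f.round(1),(o['ee_pos']-np.r_[n,0]).round(4))
    if f[2]>24 or (f[2]>15 and o['ee_pos'][2]>.2085) or abs(f[:2]).max()>12: print('stop');break
o=ctrl.get_obs();print(o['clock'],o['grip_width'])
```

```text
[-0.93880827 -0.19194892 -2.72512696] [ 0.57290037 -0.09729655  0.27974773]
0.219 [ 1.2 -0.6 -0.2] [ 2.000e-04 -1.000e-04  2.195e-01]
0.2175 [ 1.1 -0.4 -0.8] [-0.     -0.      0.2175]
0.216 [ 0.7 -0.5  0.6] [-1.000e-04  0.000e+00  2.159e-01]
0.2145 [ 1.5 -0.3  0.2] [-0.     -0.      0.2144]
0.213 [1.6 0.5 0.3] [-0.     -0.      0.2129]
0.2115 [0.8 0.3 0.9] [-1.000e-04  0.000e+00  2.114e-01]
0.21 [0.8 0.6 0.6] [-0.      0.      0.2099]
0.2085 [0.1 1.6 3.8] [ 3.000e-04 -1.000e-04  2.093e-01]
0.207 [-0.7  0.6  7.7] [ 3.000e-04 -1.000e-04  2.077e-01]
0.2055 [-0.8  0.6  8.5] [ 3.000e-04 -1.000e-04  2.063e-01]
0.204 [-1.6  1.9  9.7] [ 4.000e-04 -1.000e-04  2.052e-01]
0.2025 [-1.9  0.8 11.1] [ 4.000e-04 -1.000e-04  2.041e-01]
0.201 [-2.3  2.  12.1] [ 0.0004 -0.      0.203 ]
0.1995 [-5.2  2.  15.9] [ 0.0004 -0.      0.2022]
0.198 [-7.2  2.2 20.2] [ 0.0004 -0.      0.2022]
0.1965 [-10.2   2.4  25.7] [ 0.0004 -0.      0.2021]
stop
40.1583 0.05935969469172653
```

Run:
```python
from h import *
n=np.array([.5728,-.0980]); z=.1988
ctrl.move_linear(np.r_[n,z],.04); t0=ctrl.get_obs()['wrist_torque'][2]
for psi in list(np.arange(27.8,-43,-5))+[-44.2,-46.2,-47.2,-48.2,-49.2]:
    ctrl.move_pose(np.r_[n,z],ori(psi)); ctrl.pause(.05); o=ctrl.get_obs(); T=o['wrist_torque']
    R=cv2.Rodrigues(o['eef_rot'])[0]; a=np.rad2deg(np.arctan2(R[1,0],R[0,0]))
    print(round(psi,1),'act',a.round(2),o['contact_force'].round(1),T.round(2),(o['ee_pos']-np.r_[n,0]).round(4))
    if psi<-35 and abs(T[2]-t0)>.6 or abs(T[2]-t0)>1.2: print('stop');break
ctrl.pause(.2);o=ctrl.get_obs();print(o['clock'],o['grip_width'],o['grip_force'],o['contact_force'],o['wrist_torque'])
a=np.deg2rad(a)
c,im,d=grab('wrist','end.png');X=cloud(c,d);P=(X-o['ee_pos'])@cv2.Rodrigues(o['eef_rot'])[0]
e=(P[...,0]>.034)&(P[...,0]<.048)&(abs(P[...,1])<.02)&(abs(P[...,2]-.016)<.006)
print('lug tool',e.sum(),P[e].mean(0),'world',X[e].mean(0)-np.r_[n,0])
cv2.imwrite('pics/endc.png',cv2.resize(im[130:290,200:440,::-1],None,fx=2.5,fy=2.5))
```

```text
27.8 act 27.77 [-3.1  0.5 13.8] [ 0.23  0.74 -0.18] [ 0.0012 -0.0003  0.2022]
22.8 act 22.77 [-2.3 -0.3 13.1] [ 0.1   0.51 -0.16] [ 0.0016 -0.0005  0.2022]
17.8 act 17.76 [-0.6  0.5 12.1] [ 0.08  0.36 -0.15] [ 0.0018 -0.0006  0.2023]
12.8 act 12.76 [-1.5 -0.2 12.1] [ 0.11  0.39 -0.15] [ 0.0019 -0.0007  0.2023]
7.8 act 7.77 [-0.8 -0.2 11.1] [ 0.08  0.32 -0.18] [ 0.002  -0.0007  0.2023]
2.8 act 2.77 [-0.2 -0.3 11.9] [ 0.03  0.27 -0.15] [ 0.002  -0.0007  0.2023]
-2.2 act -2.24 [ 0.3  0.3 11.2] [ 0.04  0.26 -0.25] [ 0.002  -0.0008  0.2023]
-7.2 act -7.23 [-0.4 -0.4 11.5] [ 0.    0.23 -0.2 ] [ 0.002  -0.0007  0.2022]
-12.2 act -12.23 [ 0.1 -0.6 11.5] [ 0.02  0.24 -0.22] [ 0.002  -0.0008  0.2023]
-17.2 act -17.23 [-0.7 -1.  11.4] [ 0.01  0.22 -0.2 ] [ 0.0021 -0.0008  0.2023]
-22.2 act -22.23 [ 0.3 -0.5 11. ] [ 0.08  0.23 -0.18] [ 0.002  -0.0008  0.2023]
-27.2 act -27.23 [-1.2 -1.7 11.6] [ 0.03  0.23 -0.16] [ 0.002  -0.0008  0.2023]
-32.2 act -32.24 [ 0.4 -0.9 10.3] [ 0.06  0.25 -0.15] [ 0.002  -0.0008  0.2023]
-37.2 act -37.23 [ 0.1 -1.  11.6] [-0.03  0.22 -0.2 ] [ 0.002  -0.0008  0.2023]
-42.2 act -42.23 [-0.4 -0.6 11.3] [-0.02  0.27 -0.17] [ 0.002  -0.0008  0.2023]
-44.2 act -44.2 [ 0.8 -0.3 11.8] [ 0.01  0.29 -0.04] [ 0.002  -0.0008  0.2023]
-46.2 act -46.2 [ 0.1 -1.  12.8] [-0.03  0.36  0.04] [ 0.0019 -0.0009  0.2023]
-47.2 act -47.18 [-1.6 -1.5 12.2] [-0.03  0.5   0.18] [ 0.0017 -0.001   0.2023]
-48.2 act -48.17 [-2.8 -2.3 12.7] [-0.14  0.65  0.18] [ 0.0015 -0.0012  0.2022]
-49.2 act -49.17 [-2.6 -2.5 13.1] [-0.26  0.77  0.16] [ 0.0013 -0.0014  0.2022]
46.6083 0.059407604036252344 40.002755370223895 [-2.22600372 -1.78513242 13.10779476] [-0.31548504  0.76321928  0.17006385]
lug tool 368 [ 0.03884743 -0.00040829  0.01628001] world [ 0.02703396 -0.0305541   0.18615767]
```

View pics/endc.png

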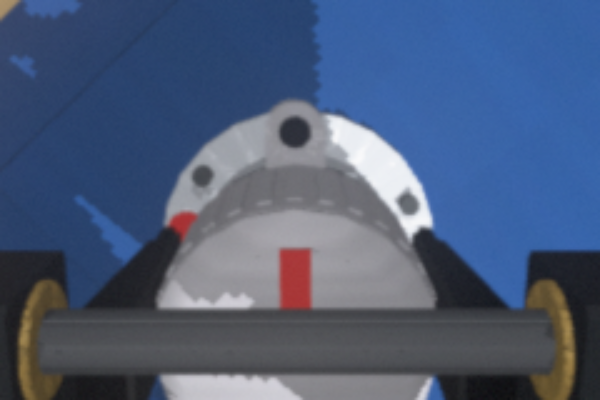

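The eye lies over the neck's eye and the turn is at its stop, but the cap sits about 2 mm off the axis. I'll re-centre it and press slightly harder.

Run:
```python
from h import *
n=np.array([.5728,-.0980]); cmd=n.copy(); z=.1978
for i in range(4):
    ctrl.pause(.2); o=ctrl.get_obs(); e=o['ee_pos'][:2]-n
    print(e.round(4),o['ee_pos'][2].round(4),o['contact_force'].round(1),o['wrist_torque'].round(2),o['clock'])
    if np.hypot(*e)<.0006: break
    cmd=cmd-.8*e; ctrl.move_linear(np.r_[cmd,z],.03,ori(-48.7))
ctrl.pause(.4); o=ctrl.get_obs(); R=cv2.Rodrigues(o['eef_rot'])[0]
print((o['ee_pos'][:2]-n).round(4),o['ee_pos'][2],o['contact_force'].round(1),o['grip_force'],np.rad2deg(np.arctan2(R[1,0],R[0,0])),R[:,2].round(4),o['clock'])
c,im,d=grab('wrist');X=cloud(c,d);P=(X-o['ee_pos'])@R
e=(P[...,0]>.034)&(P[...,0]<.048)&(abs(P[...,1])<.02)&(abs(P[...,2]-.016)<.006)
w=X[e].mean(0)-np.r_[n,0]; print('lug',P[e].mean(0),w,np.rad2deg(np.arctan2(w[1],w[0])),np.hypot(*w[:2]))
```

```text
[ 0.0013 -0.0014] 0.2022 [-3.3 -1.9 12.1] [-0.28  0.72  0.22] 46.8583
[ 0.0012 -0.0012] 0.2023 [-1.6 -4.8 14. ] [-0.68  0.59  0.02] 47.3083
[ 0.001 -0.001] 0.2024 [ 1.7 -7.7 14.2] [-1.03  0.06  0.04] 47.7583
[ 0.0006 -0.0006] 0.2025 [ 3.2 -8.7 11.4] [-1.33 -0.25  0.05] 48.2083
[ 0.0002 -0.0003] 0.2025449620402236 [ 2.7 -9.2 11.6] 40.00283737317659 -48.70985807715753 [ 0.0106 -0.0086 -0.9999] 48.8583
lug [ 0.03889928 -0.00034416  0.0163069 ] [ 0.02631055 -0.02947272  0.18676293] -48.244434868939145 0.039508055925475793
```

Run:
```python
from h import *
n=np.array([.5728,-.0980])
ctrl.move_linear(np.r_[n+[-.0033,.0034],.1960],.03,ori(-48.7)); ctrl.pause(.6)
o=ctrl.get_obs(); e=o['ee_pos'][:2]-n
print(e.round(4),o['ee_pos'][2],o['contact_force'].round(1),o['grip_force'],o['clock'])
if np.hypot(*e)<.0015 and o['ee_pos'][2]<.2028 and o['grip_force']>30: print(ctrl.close_job())
```

```text
[ 0.0003 -0.0004] 0.20233380266799642 [ 0.8 -8.5 16.7] 40.00524501199834 49.7583
the job is handed in; nothing more can be done
None
```

I handed the job in at 49.8 s, with no verdict returned: the strainer is seated and let go, and the cap is turned to the stop with its eye over the neck's eye, still gripped (40 N) and pressed right down, about 0.5 mm off the neck's axis.

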